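Close the oil tank: fit, twist and lock its bayonet filler cap

TASK

Close the small oil tank: line the lugs of the loose winged filler cap up with the two slots in the tank's neck, push it down against the spring seal and twist it clockwise, seen from above, to its stop. Then slide the forked lock bolt fully home over the end of the wing and let go. Leave the jar, the tape measure and the spanner standing or lying where they are.

Things in the scene. Friction and masses are not known exactly. Their poses are not given: they have to be found in the camera images.
- cap: Loose filler cap, 0.15 kg, 48 mm tall, upright. Origin: centre of its underside; z up, x along wing and lugs. z 0-16 mm: aluminium plug, 36 mm diameter, two lugs at its foot along +x and -x (10 mm wide, z 0-6, out to 26.5 mm from the axis). z 16-22: black disc, 64 mm diameter. z 22-48: black wing to grip, 64 mm long (x), 13 mm thick (y). Turned half round it is the same.
- tank: Grey oil tank bolted to the bench, 60 mm high, always level; aluminium neck on top, forked lock bolt beside it. Origin: on the bench under the neck's axis; z up; x from the neck towards the bolt. Box from x = -55 to +125 mm, y = -60 to +60. When the cap is at its twist stop (at most 2 degrees past 60 from the slots) its wing lies along this x axis.
- neck (a point): Centre of the neck's rim, 82 mm above the bench. Neck 72 mm outside; rim hole 41 mm, flange 7 mm thick. A spring seal inside (4 N at first, 9 N fully down) carries the plug: dropped into the slots, the cap's origin is 76 mm above the bench and it cannot turn; pushed till its disc meets the rim, 66 mm, it turns clockwise only, 60 degrees, to the stop; let go there, it rises to 69 mm.
- slot_a (a point): Middle of one of the two opposite slots in the rim, 24.5 mm from the neck's centre, at +60 degrees (counter-clockwise from above) from the tank's x axis. Each slot is 16 mm wide, reaches 29 mm from the centre and is marked by a small rib outside the neck. Either lug fits either slot.
- slot_b (a point): Middle of the opposite slot, at +240 degrees.
- lock_bolt (a joint): Travel in m of the dark steel lock bolt: 0 withdrawn, 0.026 fully home. It slides along the tank's -x, towards the neck, with 2.5 N friction and stays where left. Its fork (94 to 104 mm above the bench, 22 mm gap, flared lips) passes over the wing's end only when the cap is at its stop. Fork tips 42 mm from the neck's axis when withdrawn, 16 mm when home.
- bolt_knob (a point): Centre of the top of the bolt's upright black round knob, 132 mm above the bench; the knob is 16 mm in diameter and 24 mm high (from 108 mm up). It moves with the bolt: 90 mm from the neck's axis along the tank's x when withdrawn, 64 mm when home.
- jar: Bystander: orange jar with a pale lid, 66 mm in diameter, 94 mm tall, standing; origin at the centre of its underside.
- tape: Bystander: yellow tape measure, 37 x 74 x 64 mm, standing; origin at the centre of its underside.
- spanner: Bystander: combination spanner 199 mm long, lying; origin at the centre of its underside.
There are look-alikes about, which are no part of the job. There is more than one size of the cap; the one meant has the size given above.

How it is judged:
On the way:
1. the cap is pushed in and twisted to its stop while the lock bolt is still withdrawn (z of cap in the frame of tank below 0.0725 m and horizontal distance between cap and neck below 0.005 m and angle between the x axis of cap and the x axis of tank, either way round below 0.15 rad and angle between cap's own z axis and vertical below 0.12 rad and value of joint lock_bolt below 0.012 m), for 0.2 s.
At the end, for the whole second after the job is handed in: The cap sits in the neck with its lugs under the flange (origin less than 72.5 mm above the bench, within 5 mm of the neck's axis, tilted less than 0.12 rad), its wing within 0.15 rad of the tank's x axis, at rest, and the lock bolt is at least 21 mm of its 26 mm home (z of cap in the frame of tank below 0.0725 m and horizontal distance between cap and neck below 0.005 m and angle between the x axis of cap and the x axis of tank, either way round below 0.15 rad and angle between cap's own z axis and vertical below 0.12 rad and value of joint lock_bolt above 0.021 m and linear speed of cap below 0.02 m/s); the robot touches nothing.
It fails at once if the jar, tape measure or spanner is shifted by more than 3 cm, or the jar or tape measure knocked over (distance of any of jar, tape, spanner from where it was at the start of the episode above 0.03 m or angle between any of jar, tape's own z axis and vertical above 0.5 rad).
It also fails if it takes over 58 s, if anything falls off the work surface, if the arm or the gripper's body presses on something with over 40 N, if the wrist force passes 120 N, or if a joint passes its speed limit or range.

ROBOT

A 6-joint arm with a two-finger parallel gripper is mounted at the origin on a cart in front of the work surface, level with it; the furniture and walls round the work are solid. World frame = base frame: x ahead of the robot, y to its left, z up, the work surface at z = 0. Lengths are in m, angles in rad, forces in N, time in s.
With the tool pointing down it reaches from about 0.3 to 0.75 m from the base axis. Payload 8.5 kg.
Tool frame: the origin (TCP) lies between the finger pads; the fingertips stand 17 mm ahead of it and the grasp point (between the pads) lies 2 mm behind it; z points along the fingers, x is the direction in which the jaws open and shut, and the axes are right-handed (so a half turn about z gives the same grasp; the last joint's range is limited). The gripper opens to 88 mm and grips with 3 to 60 N. Pads are 18 mm wide; open, the fingers measure 123 mm over their backs; the gripper's body (75 mm by 187 mm) begins 45 mm behind the grasp point.
Start: joints at [1.077, 0.381, 1.297, -0, 1.464, -0.215], TCP at [0.151, 0.529, 0.256] pointing down, gripper open.
Joint ranges: [-3.11, 3.11], [-0.89, 2.33], [0.22, 2.48], [-1.42, 4.56], [0.17, 2.85], [-2.88, 2.88]. Speed limits (rad/s): [2.39, 2.39, 3.14, 3.14, 3.14, 3.14].

INTERFACE

Orientations are given as [roll, pitch, yaw] about the fixed x, y, z axes, in that order (R = Rz(yaw) Ry(pitch) Rx(roll)).
In Python, from station import env gives the robot as it stands. The module is installed in compiled form; this text tells all that it offers.
- The arm moves only by the tool arm_command, never from a script. Its argument "commands" is a list of rows, each an object of numbers: "dx", "dy", "dz": the shift along the tool's x, y, z in units of 25 mm (1.0 is 25 mm); "turn": the turn about the tool's z in units of 8 degrees (1.0 is 8 degrees). In form: [{"dx": .., "dy": .., "dz": .., "turn": ..}, ...]. A call has exactly 10 rows; each row is the pose to reach, as a shift and turn from the pose commanded when the call began, along the tool's axes at that moment; what a row does not reach only later rows make up. A row lasts 1/10 s, in which the tool goes at most 50 mm and 8.59 degrees, less where a joint would pass 70% of its speed; a pose out of reach is approached as far as the arm can. A call with a gripper value outside its range is refused whole. "hand" is the closure in counts, from 0 (fully open) to 255 (shut), set as the call begins (left out, the last holds). The fingers move at their own pace and stop on an object; "grip_force" is the grip in N (left out, the last holds). Time passes only in rows, so rows that repeat a pose let the fingers close, or fill a call up. It gives the time, the measured TCP pose, the force and the opening at its end, in the units of the state.
- env.get_state(): the state, without advancing time (a new reading comes with each control period).
- env.snapshot(name): name is "scene" or "top" or "wrist"; returns the picture (400x640x3 uint8, blue, green, red); there is no depth.
- env.camera_params(name): a dict with "fx", "fy", "cx", "cy" (pixels), "R" (3x3) and "t" (3): a world point X has camera coordinates R X + t; the wrist camera has in their place "mount" (4x4, takes a point from camera to tool coordinates, whose origin is the TCP and whose axes are the tool frame's). Camera axes: x right, y down, z forward; pixel columns grow to the right and rows downward; lengths in m; the calibration is good to about 2 mm. The wrist camera is an equidistant fisheye: a pixel r from the principal point sees the ray r / f radians off the axis. A picture is of the moment at which its call begins: read the wrist's pose just before it. camera_params takes no time and is no camera call.
- env.job_done(): hands the job in, once; it reports no verdict.
The state is a dict: "time_s": time; "joint_pos": joint angles; "qvel": joint speeds; "joint_torque": joint torques, N m; "eef_pos": TCP position; "ee_rot": TCP orientation; "wrist_force": force on the tool from outside, world axes, zero at the start; "moment": the same for the moment, N m; "opening": finger opening in m.
Only numpy, scipy, OpenCV 4.12 (cv2) and the standard library are available. Lean on these libraries where they do the work, as an engineer would, in place of code of your own. Each camera call takes 0.05 s, during which the arm holds its last target.

## Working session

There is one attempt and no reset: what is moved stays moved. The work goes in short steps, Python scripts to look and compute and a tool call to move; the robot and the scene stay as the last step left them, time stands still between calls to the robot, and variables do not carry over. Pictures are saved under pics/ and viewed, and the job is handed in when it is done.

Besides the shell and the picture viewer there is one more tool, called after ">>>" as name([rows], argument=value, ...), one row to a line, values as JSON. arm_command: Moves the arm, as the interface text tells. Its arguments: {"type":"object","properties":{"commands":{"type":"array"},"hand":{"type":"number"},"grip_force":{"type":"number"}},"required":["commands"]}

```bash
mkdir -p pics
python3 - <<'E'
from station import env
import cv2
s=env.get_state();print(s)
for n in("scene","top","wrist"):
    cv2.imwrite(f"pics/{n}0.png",env.snapshot(n)); p=env.camera_params(n); print(n,p)
E
```

```text
{'time_s': 0.0, 'joint_pos': array([ 1.07668153e+00,  3.81133707e-01,  1.29825952e+00, -2.26796691e-05,
        1.46360762e+00, -2.15286217e-01]), 'qvel': array([ 0.0010247 ,  0.00110601, -0.00134316, -0.00120491, -0.00020237,
       -0.00115276]), 'joint_torque': array([ 1.70869713e-03, -4.37936568e+01, -2.24551570e+01,  7.14165042e-02,
        3.53595894e-02, -8.09936250e-05]), 'eef_pos': array([0.15124605, 0.52851609, 0.25517163]), 'ee_rot': array([-3.14131385e+00,  1.38050819e-03,  1.29197039e+00]), 'wrist_force': array([ 0.40317409, -0.69778625, -0.12070935]), 'moment': array([-0.02516552,  0.01439456,  0.00883262]), 'opening': 0.08790577694384584}
scene {'fx': 378.5865037818667, 'fy': 378.5865037818667, 'cx': 325.2043964730401, 'cy': 204.44087441598757, 'R': array([[ 0.76734033, -0.64115468, -0.01046392],
       [-0.40436599, -0.47115566, -0.78390082],
       [ 0.49767154,  0.60574997, -0.62079788]]), 't': array([-0.41668345,  0.28060239,  0.73113023])}
top {'fx': 469.9083581927083, 'fy': 469.9083581927083, 'cx': 320.55387807376906, 'cy': 202.42447372459216, 'R': array([[-2.33192173e-03, -9.99931947e-01,  1.14308575e-02],
       [-9.90967880e-01,  7.78066649e-04, -1.34097187e-01],
       [ 1.34079167e-01, -1.16403167e-02, -9.90902255e-01]]), 't': array([-0.01280122,  0.52709478,  1.13019286])}
wrist {'fx': 309.70691628693146, 'fy': 309.70691628693146, 'cx': 323.2978405265963, 'cy': 198.47104715184042, 'mount': array([[ 9.99999892e-01,  4.64087962e-04, -3.21137211e-05,
         3.97767787e-04],
       [-4.35470784e-04,  9.58146382e-01,  2.86278399e-01,
        -7.34124074e-02],
       [ 1.63628004e-04, -2.86278354e-01,  9.58146480e-01,
        -1.29205454e-01],
       [ 0.00000000e+00,  0.00000000e+00,  0.00000000e+00,
         1.00000000e+00]])}
```

View pics/scene0.png

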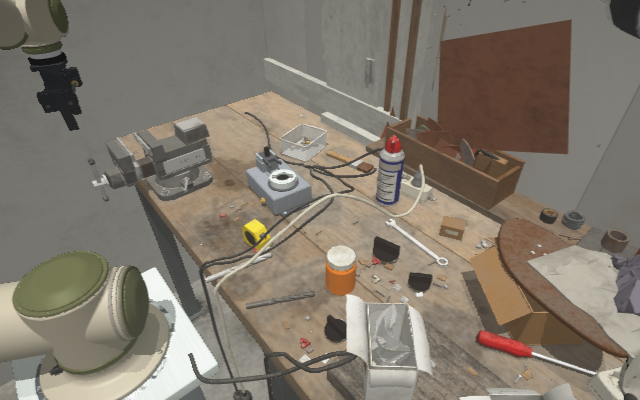

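View pics/top0.png

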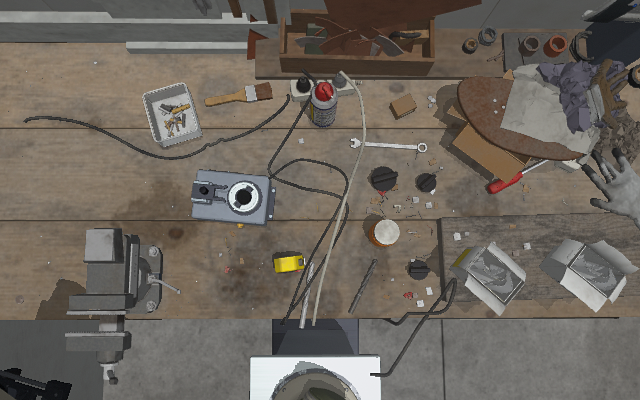

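View pics/wrist0.png

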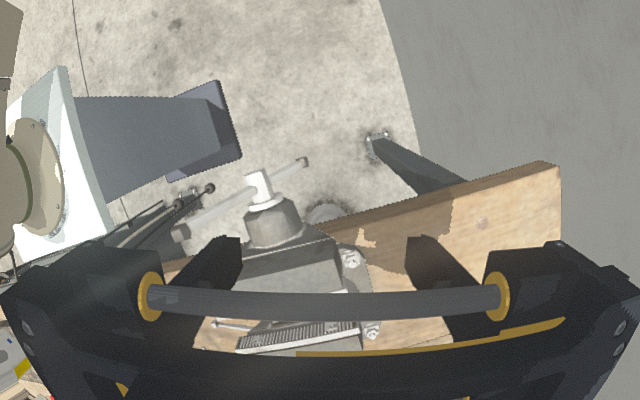

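Three black winged things could be taken for the cap: top-view pixels (384,178), (427,182) and (419,268). I'll crop them close and measure.

Run:
```python
import cv2,numpy as np
t=cv2.imread('pics/top0.png'); s=cv2.imread('pics/scene0.png')
def c(im,x,y,w,h,k): return cv2.resize(im[y:y+h,x:x+w],None,fx=k,fy=k,interpolation=cv2.INTER_CUBIC)
a=c(t,355,155,100,130,4); b=c(t,180,155,110,80,4); 
b=cv2.copyMakeBorder(b,0,520-320,0,0,cv2.BORDER_CONSTANT)[:, :400]
cv2.imwrite('pics/crop_a.png',np.hstack([a,b]))
a=c(s,310,220,160,130,3); b=c(s,230,140,90,80,4)
b=cv2.copyMakeBorder(b,0,70,0,0,cv2.BORDER_CONSTANT)[:390,:310]
cv2.imwrite('pics/crop_b.png',np.hstack([a,b]))
```

```text
(no output)
```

View pics/crop_a.png

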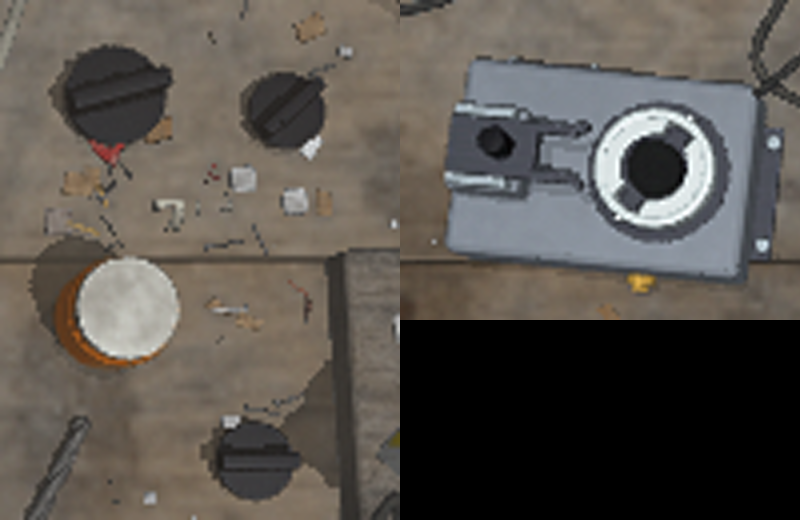

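View pics/crop_b.png

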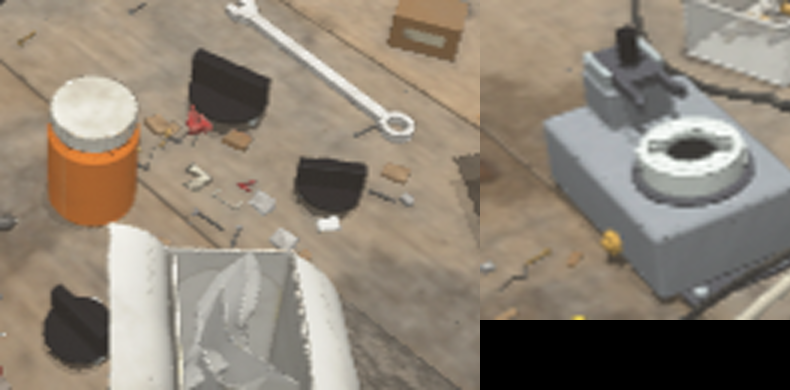

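```bash
cat > h.py <<'E'
import numpy as np,cv2,math
from scipy.spatial.transform import Rotation as Rt
P={}
def params(n):
    from station import env
    return env.camera_params(n)
def ray(n,uv,st=None):
    p=params(n); u,v=uv
    a=(u-p['cx'])/p['fx']; b=(v-p['cy'])/p['fy']
    if n!='wrist':
        R=np.array(p['R']); t=np.array(p['t']); return -R.T@t, R.T@np.array([a,b,1.])
    r=math.hypot(a,b); k=math.sin(r)/r if r>1e-9 else 1
    d=np.array([a*k,b*k,math.cos(r)])
    M=np.array(p['mount']); T=Rt.from_euler('xyz',st['ee_rot']).as_matrix()
    return T@M[:3,3]+st['eef_pos'], T@M[:3,:3]@d
def onplane(n,uv,z,st=None):
    o,d=ray(n,uv,st); return o+d*(z-o[2])/d[2]
def proj(n,X,st=None):
    p=params(n); X=np.array(X,float)
    if n!='wrist':
        c=np.array(p['R'])@X+p['t']; return p['fx']*c[0]/c[2]+p['cx'],p['fy']*c[1]/c[2]+p['cy']
    M=np.array(p['mount']); T=Rt.from_euler('xyz',st['ee_rot']).as_matrix()
    q=M[:3,:3].T@(T.T@(X-st['eef_pos'])-M[:3,3]); th=math.atan2(math.hypot(q[0],q[1]),q[2]); ph=math.atan2(q[1],q[0])
    return p['cx']+p['fx']*th*math.cos(ph),p['cy']+p['fy']*th*math.sin(ph)
def tool(st,X):
    "world point -> tool coordinates in units of 25mm, relative to the TCP"
    return Rt.from_euler('xyz',st['ee_rot']).as_matrix().T@(np.array(X)-st['eef_pos'])/0.025
E
python3 - <<'E'
from h import *
t=cv2.imread('pics/top0.png'); g=t.max(axis=2)
m=(g<75).astype(np.uint8)*255
for name,(x,y) in dict(c1=(384,178),c2=(427,182),c3=(419,268)).items():
    n,l,s,c=cv2.connectedComponentsWithStats((g<62).astype(np.uint8)[y-22:y+22,x-24:x+24])
    i=1+np.argmax(s[1:,4]); print(name,s[i],c[i]+[x-24,y-22],onplane('top',c[i]+[x-24,y-22],.024))
# rough manual marks in the top crop
def cr(x,y,ox,oy): return (ox+x/4,oy+y/4)
for nm,p,z in [('disc',cr(116,97,355,155),.022),('wingL',cr(72,100,355,155),.048),('wingR',cr(170,75,355,155),.048),
  ('neck',cr(255,167,180,155),.082),('slot1',cr(278,132,180,155),.082),('slot2',cr(228,203,180,155),.082),('knob',cr(93,138,180,155),.132)]:
    print(nm,onplane('top',p,z))
E
```

```text
c1 [ 11  11  27  24 494] [383.34817814 178.46356275] [ 0.58961776 -0.17259707  0.024     ]
c2 [ 14  13  19  19 292] [426.12671233 182.03767123] [ 0.58041976 -0.28069153  0.024     ]
c3 [ 13  14  22  18 201] [418.19900498 267.23880597] [ 0.36718953 -0.25415343  0.024     ]
disc [ 0.58797017 -0.17450415  0.022     ]
wingL [ 0.58125945 -0.14333368  0.048     ]
wingR [ 0.59698423 -0.20443249  0.048     ]
neck [0.53456749 0.1697361  0.082     ]
slot1 [0.5556691  0.15644905 0.082     ]
slot2 [0.51298151 0.18530931 0.082     ]
knob [0.54391656 0.2544025  0.132     ]
```

Run:
```python
from h import *
t=cv2.imread('pics/top0.png')
def pts(n,im,roi,lo,hi,hsv=True):
    x0,y0,x1,y1=roi; c=cv2.cvtColor(im,cv2.COLOR_BGR2HSV)[y0:y1,x0:x1]
    m=cv2.inRange(c,lo,hi); m=cv2.morphologyEx(m,cv2.MORPH_OPEN,np.ones((3,3),np.uint8))
    n_,l,s,ce=cv2.connectedComponentsWithStats(m); i=1+np.argmax(s[1:,4]); return s[i],ce[i]+[x0,y0]
s,c=pts('top',t,(360,205,410,252),(0,0,140),(179,70,255)); print('lid',s,c,onplane('top',c,.094))
s,c=pts('top',t,(300,75,345,130),(0,120,80),(10,255,255)); print('can red',s,c,onplane('top',c,.2))
s,c=pts('top',t,(222,170,268,220),(0,0,190),(179,60,255)); print('neck',s,c,onplane('top',c,.082))
for z in(.05,.2): print(onplane('top',(323,120),z))
jar=onplane('top',(387,232),.094)
```

```text
lid [ 15  14  25  26 500] [386.706 231.588] [ 0.45019683 -0.16755221  0.094     ]
can red [ 16   8  17  18 224] [323.15625     91.28571429] [ 0.75135535 -0.01798896  0.2       ]
neck [ 18  20  18  21 169] [250.49112426 201.8816568 ] [0.52222555 0.15349768 0.082     ]
[ 0.73385396 -0.02008109  0.05      ]
[ 0.68611055 -0.01744774  0.2       ]
```

Run:
```python
from h import *
from station import env
s=env.get_state()
print(tool(s,[.535,.17,.23]))
```

```text
[-9.56462374 18.70423375  1.01739623]
```

>>> arm_command([
  {"dx":-9.6,"dy":18.7,"dz":1,"turn":2.5},
  {"dx":-9.6,"dy":18.7,"dz":1,"turn":2.5},
  {"dx":-9.6,"dy":18.7,"dz":1,"turn":2.5},
  {"dx":-9.6,"dy":18.7,"dz":1,"turn":2.5},
  {"dx":-9.6,"dy":18.7,"dz":1,"turn":2.5},
  {"dx":-9.6,"dy":18.7,"dz":1,"turn":2.5},
  {"dx":-9.6,"dy":18.7,"dz":1,"turn":2.5},
  {"dx":-9.6,"dy":18.7,"dz":1,"turn":2.5},
  {"dx":-9.6,"dy":18.7,"dz":1,"turn":2.5},
  {"dx":-9.6,"dy":18.7,"dz":1,"turn":2.5},
])

```text
time_s: 1.15
eef_pos: [0.5169, 0.1854, 0.2318]
ee_rot: [-3.141, 0.0, 0.943]
wrist_force: [0.3, 0.1, 0.0]
opening: 0.0882
```

```bash
cat > shot.py <<'E'
import sys,pickle
from h import *
from station import env
n=sys.argv[1]
for i in range(6):
    s=env.get_state(); im=env.snapshot('wrist')
    if np.abs(s['qvel']).max()<.01: break
cv2.imwrite(f'pics/{n}.png',im); pickle.dump(s,open(f'pics/{n}.pkl','wb')); print(s['time_s'],s['eef_pos'],s['ee_rot'],s['wrist_force'],np.abs(s['qvel']).max())
E
python3 shot.py w1
```

```text
1.4 [0.5152813  0.18738825 0.23169858] [-3.14068600e+00  4.86997729e-04  9.42712860e-01] [-0.09349807  0.93739257  0.17992696] 0.026842563647824117
```

View pics/w1.png

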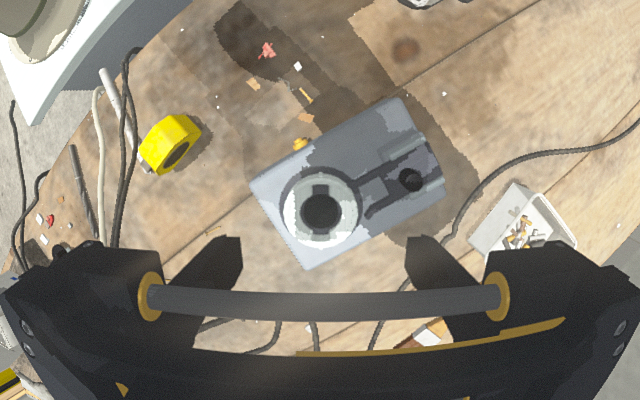

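Wrist view shows the tank neck at about (320,208), its slots above and below the hole, and the knob at (411,181). Next, a crop of it.

Run:
```python
import cv2
im=cv2.imread('pics/w1.png')[150:260,250:450]
cv2.imwrite('pics/w1c.png',cv2.resize(im,None,fx=4,fy=4,interpolation=cv2.INTER_CUBIC))
```

```text
(no output)
```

View pics/w1c.png

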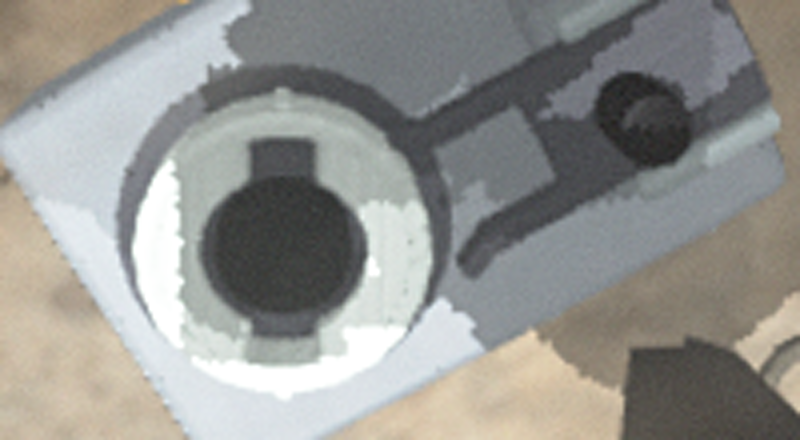

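```bash
cat > w1m.py <<'E'
from h import *
import pickle
s=pickle.load(open('pics/w1.pkl','rb'))
W=lambda x,y,z: onplane('wrist',(250+(x+.5)/4-.5,150+(y+.5)/4-.5),z,s)
def circ(p):
    p=np.array(p)[:,:2]; A=np.c_[2*p,np.ones(len(p))]; q=np.linalg.lstsq(A,(p**2).sum(1),rcond=None)[0]
    return q[:2],math.sqrt(q[2]+q[:2]@q[:2])
im=cv2.resize(cv2.imread('pics/w1.png')[150:260,250:450],None,fx=4,fy=4,interpolation=cv2.INTER_CUBIC).astype(float).max(axis=2)
im=cv2.GaussianBlur(im,(0,0),3)
# hole edge: from centre outward, first crossing > 85
for nm,z,r0,r1,f in [('hole',.082,55,100,+1),('outer',.082,130,175,-1)]:
    P=[];
    for a in np.arange(0,360,5):
        d=np.array([math.cos(math.radians(a)),math.sin(math.radians(a))])
        rs=np.arange(r0,r1); v=np.array([im[int(244+d[1]*r),int(283+d[0]*r)] for r in rs])
        gv=f*np.gradient(v); k=gv.argmax()
        if gv[k]>3: P.append((a,W(283+d[0]*rs[k],244+d[1]*rs[k],z)))
    Q=[p for a,p in P]; c,r=circ(Q)
    for _ in range(3):
        e=[abs(np.hypot(*(p[:2]-c))-r) for p in Q]; Q=[p for p,x in zip(Q,e) if x<max(.0015,np.median(e)*2)]; c,r=circ(Q)
    print(nm,len(P),len(Q),c,r)
for nm,x,y,z in [('s top L',250,150,.082),('s top R',316,150,.082),('bot L',247,355,.082),('bot R',321,355,.082),('knob',638,118,.132)]: print(nm,W(x,y,z))
a=(W(250,145,.082)+W(316,145,.082))/2; b=(W(247,358,.082)+W(321,358,.082))/2
print('slot angle',math.degrees(math.atan2(*(a-b)[[1,0]])),(a+b)/2)
E
python3 w1m.py
```

```text
hole 68 54 [0.53365406 0.17138471] 0.019734718051047918
outer 63 57 [0.53270295 0.17208944] 0.03661886985726006
s top L [0.50832293 0.18015856 0.082     ]
s top R [0.51734138 0.19258176 0.082     ]
bot L [0.54960088 0.14856811 0.082     ]
bot R [0.560273   0.16330097 0.082     ]
knob [0.53779459 0.25410633 0.132     ]
slot angle 144.12897033712431 [0.53372685 0.171267   0.082     ]
```

```bash
cat >> w1m.py <<'E'
print('---')
for a,b in [((345,428),(780,190)),((5,140),(180,425)),((5,125),(180,8))]:
    A,B=W(*a,.06),W(*b,.06); print(A,B,math.degrees(math.atan2(*(B-A)[[1,0]])))
for z,st in((.082,None),): 
    p=[onplane('top',(180+(x+.5)/4-.5,155+(y+.5)/4-.5),.06) for x,y in((75,60),(355,90),(345,277),(48,248))]
    for i in range(4):
        d=p[(i+1)%4]-p[i]; print(p[i],math.degrees(math.atan2(d[1],d[0])),np.linalg.norm(d))
E
python3 w1m.py|sed -n '/---/,$p'
```

```text
---
[0.59012891 0.15056433 0.06      ] [0.60351844 0.28400227 0.06      ] 84.26996467997317
[0.47335535 0.12714023 0.06      ] [0.56312515 0.11464539 0.06      ] -7.923955356018823
[0.47031335 0.12963917 0.06      ] [0.47336922 0.18364718 0.06      ] 86.76155468016692
[0.60490102 0.28511644 0.06      ] -96.22356217657915 0.1721294251654883
[0.58624078 0.11400146 0.06      ] 177.7092785434274 0.11463216716071246
[0.47170022 0.11858331 0.06      ] 84.3326089007433 0.1798940496719428
[0.48946537 0.29759803 0.06      ] -6.171184407752733 0.11610847891477924
```

Run:
```python
from h import *
from station import env
s=env.get_state(); print(s['time_s'],tool(s,[.589,-.174,.165]))
```

```text
1.45 [-9.9836607  10.89397874  2.67339581]
```

>>> arm_command([
  {"dx":-10,"dy":10.9,"dz":0.5,"turn":5},
  {"dx":-10,"dy":10.9,"dz":0.5,"turn":5},
  {"dx":-10,"dy":10.9,"dz":1,"turn":5},
  {"dx":-10,"dy":10.9,"dz":2.7,"turn":5},
  {"dx":-10,"dy":10.9,"dz":2.7,"turn":5},
  {"dx":-10,"dy":10.9,"dz":2.7,"turn":5},
  {"dx":-10,"dy":10.9,"dz":2.7,"turn":5},
  {"dx":-10,"dy":10.9,"dz":2.7,"turn":5},
  {"dx":-10,"dy":10.9,"dz":2.7,"turn":5},
  {"dx":-10,"dy":10.9,"dz":2.7,"turn":5},
])

```text
time_s: 2.45
eef_pos: [0.5893, -0.1738, 0.1646]
ee_rot: [-3.141, 0.0, 0.246]
wrist_force: [-0.5, 0.5, -0.5]
opening: 0.0879
```

```bash
python3 shot.py w2
python3 - <<'E'
import cv2
im=cv2.imread('pics/w2.png')[130:280,220:420]
cv2.imwrite('pics/w2c.png',cv2.resize(im,None,fx=4,fy=4,interpolation=cv2.INTER_CUBIC))
E
```

```text
2.55 [ 0.58946584 -0.17318035  0.16521788] [ 3.14139954e+00 -5.63702845e-04  2.47054192e-01] [-0.02188509 -0.81894555  0.14963507] 0.0034438749618436056
```

View pics/w2.png

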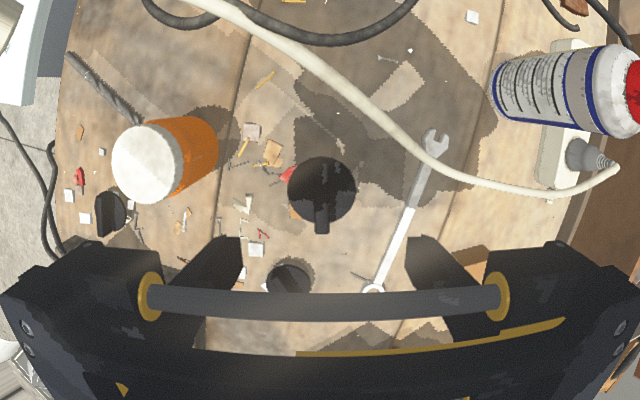

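View pics/w2c.png

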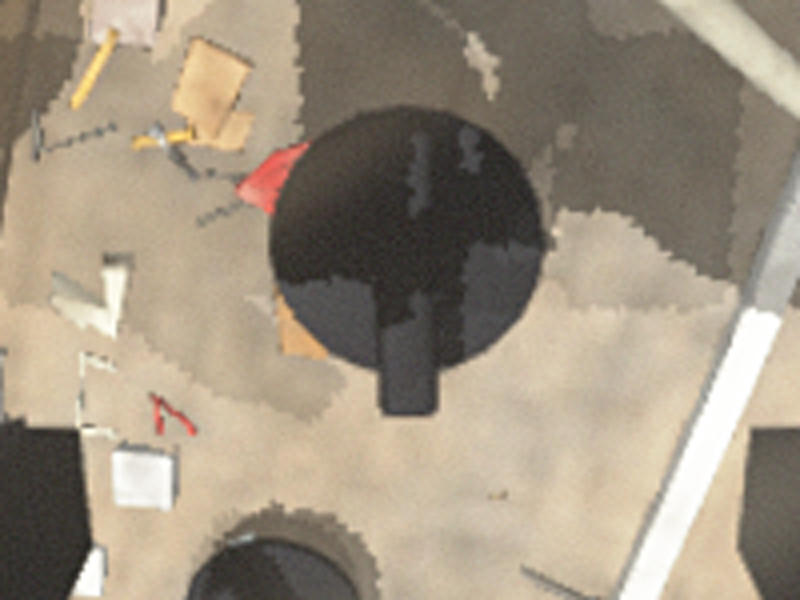

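Run:
```python
from h import *
import pickle
s=pickle.load(open('pics/w2.pkl','rb'))
W=lambda x,y,z: onplane('wrist',(220+(x+.5)/4-.5,130+(y+.5)/4-.5),z,s)
P=[W(x,y,.022) for x,y in [(270,240),(543,240),(408,106),(305,150),(505,150),(290,313),(330,352),(500,335),(525,300),(460,362)]]
p=np.array(P)[:,:2];A=np.c_[2*p,np.ones(len(p))];q=np.linalg.lstsq(A,(p**2).sum(1),rcond=None)[0];c=q[:2];print('disc',c,2*math.sqrt(q[2]+c@c))
a,b=W(381,405,.048),W(438,405,.048);e=(W(381,412,.048)+W(438,412,.048))/2
print('wing end',e,'thick',np.linalg.norm(a-b),'len/2',np.linalg.norm(e[:2]-c),'dir',math.degrees(math.atan2(*(c-e[:2])[::-1])))
im=cv2.imread('pics/w2c.png').astype(float)
cv2.imwrite('pics/w2e.png',np.clip((im-15)*4,0,255).astype(np.uint8)[80:440,230:580])
```

```text
disc [ 0.58797542 -0.17347548] 0.06265874677283628
wing end [ 0.59645272 -0.20279339  0.048     ] thick 0.012259007283212768 len/2 0.030518922150044682 dir 106.12727547601608
```

View pics/w2e.png

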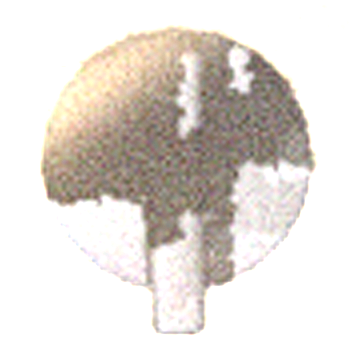

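The candidate at top pixel (384,178) measures 62.7 mm across the disc and 12.3 mm at the wing, with a wing half-length of 30.5 mm. That fits the 64/13/32 mm cap; the other two are about 50 mm. The gripper can go down on it.

>>> arm_command([
  {"dx":-0.05,"dz":1},
  {"dx":-0.05,"dz":2},
  {"dx":-0.05,"dz":3},
  {"dx":-0.05,"dz":3.8},
  {"dx":-0.05,"dz":4.3},
  {"dx":-0.05,"dz":4.6},
  {"dx":-0.05,"dz":4.7},
  {"dx":-0.05,"dz":4.7},
  {"dx":-0.05,"dz":4.7},
  {"dx":-0.05,"dz":4.7},
])

```text
invalid input at $.commands[0]: expected keys dx, dy, dz, turn
```

>>> arm_command([
  {"dz":0},
  {"dz":0},
  {"dz":0},
  {"dz":0},
  {"dz":0},
  {"dz":0},
  {"dz":0},
  {"dz":0},
  {"dz":0},
  {"dz":0},
], hand=255, grip_force=40)

```text
invalid input at $.commands[0]: expected keys dx, dy, dz, turn
```

>>> arm_command([
  {"dx":-0.05,"dy":0,"dz":1,"turn":0},
  {"dx":-0.05,"dy":0,"dz":2,"turn":0},
  {"dx":-0.05,"dy":0,"dz":3,"turn":0},
  {"dx":-0.05,"dy":0,"dz":3.8,"turn":0},
  {"dx":-0.05,"dy":0,"dz":4.3,"turn":0},
  {"dx":-0.05,"dy":0,"dz":4.6,"turn":0},
  {"dx":-0.05,"dy":0,"dz":4.7,"turn":0},
  {"dx":-0.05,"dy":0,"dz":4.7,"turn":0},
  {"dx":-0.05,"dy":0,"dz":4.7,"turn":0},
  {"dx":-0.05,"dy":0,"dz":4.7,"turn":0},
])

```text
time_s: 3.6
eef_pos: [0.5885, -0.1757, 0.0478]
ee_rot: [3.141, -0.001, 0.245]
wrist_force: [-0.3, -0.7, 0.6]
opening: 0.0882
```

>>> arm_command([
  {"dx":0,"dy":0,"dz":0,"turn":0},
  {"dx":0,"dy":0,"dz":0,"turn":0},
  {"dx":0,"dy":0,"dz":0,"turn":0},
  {"dx":0,"dy":0,"dz":0,"turn":0},
  {"dx":0,"dy":0,"dz":0,"turn":0},
  {"dx":0,"dy":0,"dz":0,"turn":0},
  {"dx":0,"dy":0,"dz":0,"turn":0},
  {"dx":0,"dy":0,"dz":0,"turn":0},
  {"dx":0,"dy":0,"dz":0,"turn":0},
  {"dx":0,"dy":0,"dz":0,"turn":0},
], hand=255, grip_force=40)

```text
time_s: 4.6
eef_pos: [0.5882, -0.1755, 0.047]
ee_rot: [-3.142, 0.0, 0.245]
wrist_force: [-0.1, 0.2, -0.8]
opening: 0.0127
```

>>> arm_command([
  {"dx":0,"dy":0,"dz":-0.5,"turn":0},
  {"dx":0,"dy":0,"dz":-1.5,"turn":0},
  {"dx":0,"dy":0,"dz":-3,"turn":0},
  {"dx":0,"dy":0,"dz":-4.5,"turn":0},
  {"dx":0,"dy":0,"dz":-6,"turn":0},
  {"dx":0,"dy":0,"dz":-6,"turn":0},
  {"dx":0,"dy":0,"dz":-6,"turn":0},
  {"dx":0,"dy":0,"dz":-6,"turn":0},
  {"dx":0,"dy":0,"dz":-6,"turn":0},
  {"dx":0,"dy":0,"dz":-6,"turn":0},
])

```text
time_s: 5.6
eef_pos: [0.588, -0.1754, 0.1959]
ee_rot: [-3.14, 0.002, 0.245]
wrist_force: [0.4, -1.1, -1.5]
opening: 0.0126
```

```bash
python3 shot.py w3
python3 - <<'E'
import cv2
im=cv2.imread('pics/w3.png')[150:300,220:420]
cv2.imwrite('pics/w3c.png',cv2.convertScaleAbs(cv2.resize(im,None,fx=4,fy=4,interpolation=cv2.INTER_CUBIC),alpha=2.5))
E
```

```text
5.6 [ 0.58795091 -0.17539593  0.19594842] [-3.14025053e+00  1.52959086e-03  2.44821921e-01] [ 0.44205434 -1.14633499 -1.4762438 ] 0.0076043389224065665
```

View pics/w3c.png

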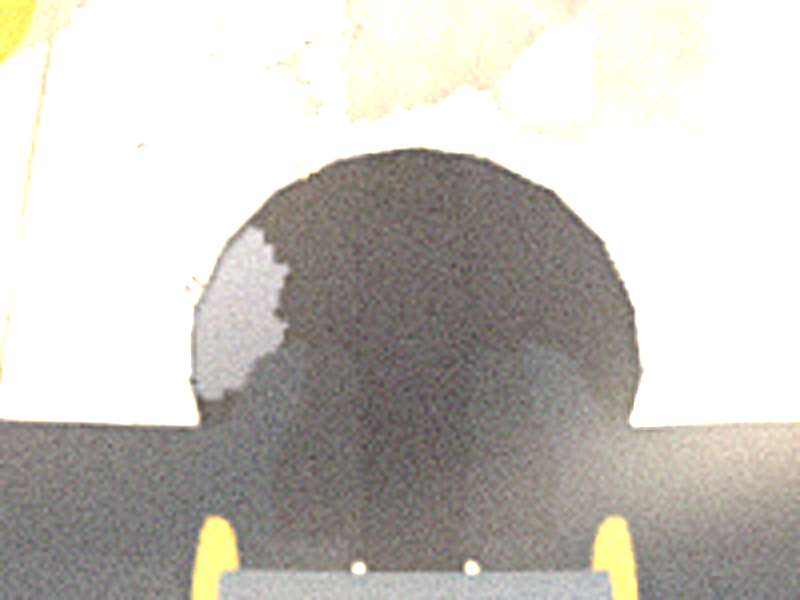

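Run:
```python
from h import *
import pickle
s=dict(ee_rot=[0,0,0],eef_pos=np.zeros(3))
W=lambda x,y,z: onplane('wrist',(220+(x+.5)/4-.5,150+(y+.5)/4-.5),z,s)
for z in(.025,.031):
    P=[W(x,y,z) for x,y in [(192,340),(205,275),(243,222),(305,175),(360,155),(418,148),(480,158),(550,188),(605,242),(632,300),(640,360)]]
    p=np.array(P)[:,:2];A=np.c_[2*p,np.ones(len(p))];q=np.linalg.lstsq(A,(p**2).sum(1),rcond=None)[0];c=q[:2];print('disc',c,2*math.sqrt(q[2]+c@c), 'top y',P[5][:2])
# fixed radius check on silhouettes in w2 (z=.022 used before)
s=pickle.load(open('pics/w2.pkl','rb'))
for z in(.016,.022): print(onplane('wrist',(220+408/4,130+106/4),z,s))
```

```text
disc [ 0.00047594 -0.00313798] 0.06190123727629649 top y [ 0.00080541 -0.03412931]
disc [ 0.0004918  -0.00039317] 0.06430977204959297 top y [ 0.0008341  -0.03259035]
[ 0.58155072 -0.14373338  0.016     ]
[ 0.58133275 -0.14282779  0.022     ]
```

Run:
```python
from h import *
from station import env
s=env.get_state(); print(s['time_s'],tool(s,[.5337,.1712,.196]))
```

```text
5.65 [  1.25083016 -13.97967382   0.01995946]
```

>>> arm_command([
  {"dx":0.1,"dy":-1,"dz":0,"turn":-0.5},
  {"dx":0.3,"dy":-2.7,"dz":0,"turn":-1.1},
  {"dx":0.4,"dy":-4.4,"dz":0,"turn":-1.7},
  {"dx":0.55,"dy":-6.1,"dz":0,"turn":-2.3},
  {"dx":0.7,"dy":-7.8,"dz":0,"turn":-2.9},
  {"dx":0.85,"dy":-9.5,"dz":0,"turn":-3.5},
  {"dx":1,"dy":-11.2,"dz":0,"turn":-4.1},
  {"dx":1.15,"dy":-12.7,"dz":0,"turn":-4.6},
  {"dx":1.25,"dy":-13.6,"dz":0,"turn":-5},
  {"dx":1.25,"dy":-14,"dz":0,"turn":-5},
])

```text
time_s: 6.65
eef_pos: [0.5331, 0.1735, 0.1967]
ee_rot: [-3.141, 0.0, 0.946]
wrist_force: [-0.3, -0.4, -1.2]
opening: 0.0125
```

```bash
python3 shot.py w4
python3 - <<'E'
from h import *
from station import env
im=env.snapshot('scene');cv2.imwrite('pics/s4.png',im[100:250,180:360]); cv2.imwrite('pics/s4c.png',cv2.resize(im[100:250,180:360],None,fx=4,fy=4,interpolation=cv2.INTER_CUBIC))
s=env.get_state(); print(s['eef_pos'],s['ee_rot'],tool(s,[.5337,.1712,.145]))
E
```

```text
6.9 [0.53400995 0.17049296 0.19687138] [3.14151727e+00 3.29446274e-04 9.40821618e-01] [-0.58469381 -0.51700996 -1.54228826] 0.006463127598994621
[0.53402155 0.17049652 0.1969462 ] [3.14154960e+00 1.57232188e-04 9.40839927e-01] [ 0.01548739 -0.02705982  2.07784456]
```

View pics/w4.png

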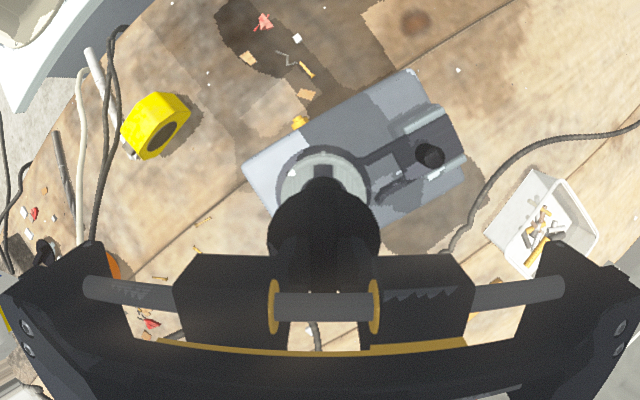

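View pics/s4c.png

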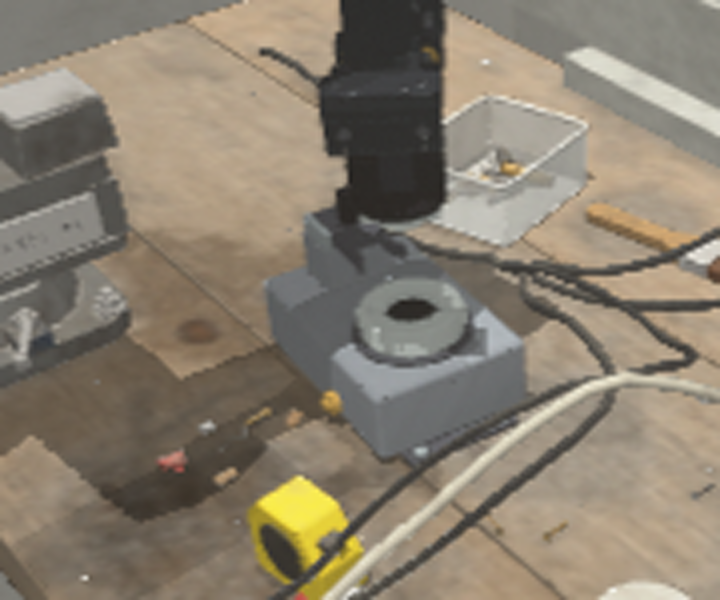

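Run:
```python
import cv2
im=cv2.imread('pics/w4.png')[140:215,265:385]
cv2.imwrite('pics/w4c.png',cv2.convertScaleAbs(cv2.resize(im,None,fx=6,fy=6,interpolation=cv2.INTER_CUBIC),alpha=1.5))
```

```text
(no output)
```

View pics/w4c.png

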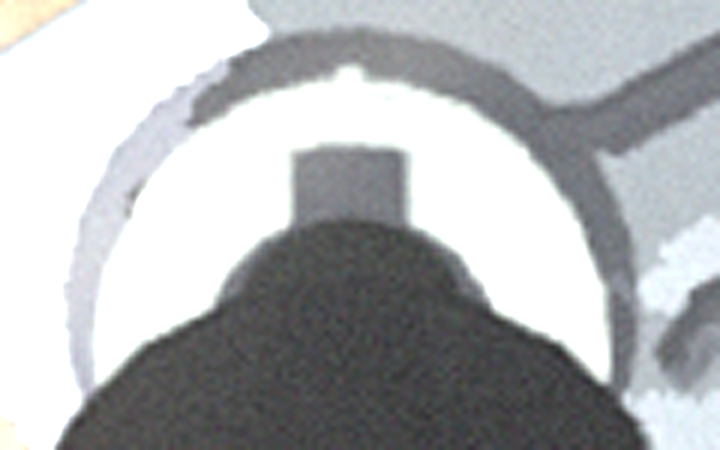

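Run:
```python
from h import *
import pickle
s=pickle.load(open('pics/w4.pkl','rb'))
px=lambda x,y:(265+(x+.5)/6-.5,140+(y+.5)/6-.5)
z=.082
R=Rt.from_euler('xyz',s['ee_rot']).as_matrix()
T=lambda x,y:(R.T@(onplane('wrist',px(x,y),z,s)-s['eef_pos']))*1000
print(T(293,160),T(408,160),T(293,215),T(408,215)); print('rim arc top',T(350,82),'slot end',T(350,148))
P=[T(*q)[:2] for q in[(93,330),(120,225),(165,160),(215,115),(280,87),(420,87),(480,112),(535,157),(575,210),(602,290),(610,370)]]
p=np.array(P);A=np.c_[2*p,np.ones(len(p))];q=np.linalg.lstsq(A,(p**2).sum(1),rcond=None)[0];c=q[:2];print(c,math.sqrt(q[2]+c@c)); print(R@np.r_[c/1000,0]+s['eef_pos'])
```

```text
[ -7.41462861 -27.56209545 114.87175242] [  7.93307256 -27.56688857 114.86669581] [ -7.46624705 -20.03491937 114.87233688] [  7.98797848 -20.03989229 114.86724517]
rim arc top [  0.19070781 -38.08782165 114.86845335] slot end [  0.19238568 -29.18626582 114.86912387]
[ 0.3819667  -2.95556878] 35.40701566446318
[0.53184675 0.17254281 0.19687103]
```

>>> arm_command([
  {"dx":0,"dy":0,"dz":0.8,"turn":0},
  {"dx":0,"dy":0,"dz":1.6,"turn":0},
  {"dx":0,"dy":0,"dz":2.1,"turn":0},
  {"dx":0,"dy":0,"dz":2.3,"turn":0},
  {"dx":0,"dy":0,"dz":2.45,"turn":0},
  {"dx":0,"dy":0,"dz":2.55,"turn":0},
  {"dx":0,"dy":0,"dz":2.65,"turn":0},
  {"dx":0,"dy":0,"dz":2.75,"turn":0},
  {"dx":0,"dy":0,"dz":2.85,"turn":0},
  {"dx":0,"dy":0,"dz":2.95,"turn":0},
])

```text
time_s: 8.0
eef_pos: [0.5337, 0.1717, 0.1232]
ee_rot: [3.141, -0.0, 0.943]
wrist_force: [-0.1, -0.4, -1.4]
opening: 0.0127
```

>>> arm_command([
  {"dx":0,"dy":0,"dz":0.05,"turn":0},
  {"dx":0,"dy":0,"dz":0.1,"turn":0},
  {"dx":0,"dy":0,"dz":0.15,"turn":0},
  {"dx":0,"dy":0,"dz":0.2,"turn":0},
  {"dx":0,"dy":0,"dz":0.25,"turn":0},
  {"dx":0,"dy":0,"dz":0.3,"turn":0},
  {"dx":0,"dy":0,"dz":0.35,"turn":0},
  {"dx":0,"dy":0,"dz":0.4,"turn":0},
  {"dx":0,"dy":0,"dz":0.4,"turn":0},
  {"dx":0,"dy":0,"dz":0.4,"turn":0},
])

```text
time_s: 9.0
eef_pos: [0.5338, 0.1717, 0.1136]
ee_rot: [3.141, -0.0, 0.943]
wrist_force: [-2.6, -0.8, 7.3]
opening: 0.0127
```

>>> arm_command([
  {"dx":0,"dy":0,"dz":0.02,"turn":0},
  {"dx":0,"dy":0,"dz":0.04,"turn":0},
  {"dx":0,"dy":0,"dz":0.04,"turn":0.2},
  {"dx":0,"dy":0,"dz":0.04,"turn":0.5},
  {"dx":0,"dy":0,"dz":0.04,"turn":0.8},
  {"dx":0,"dy":0,"dz":0.04,"turn":1.1},
  {"dx":0,"dy":0,"dz":0.04,"turn":1.4},
  {"dx":0,"dy":0,"dz":0.04,"turn":1.7},
  {"dx":0,"dy":0,"dz":0.04,"turn":2},
  {"dx":0,"dy":0,"dz":0.04,"turn":2},
])

```text
time_s: 10.0
eef_pos: [0.5344, 0.1716, 0.113]
ee_rot: [3.14, -0.002, 0.663]
wrist_force: [0.1, 0.4, 8.0]
opening: 0.0128
```

Run:
```python
from station import env
s=env.get_state(); print(s['eef_pos'],s['ee_rot'],s['wrist_force'],s['moment'])
```

```text
[0.534424   0.17163722 0.11298455] [ 3.14012667e+00 -1.98615817e-03  6.62576541e-01] [0.06917812 0.44879577 7.9926722 ] [-0.12080643  0.13701494 -0.04903641]
```

>>> arm_command([
  {"dx":0,"dy":0,"dz":0,"turn":0.6},
  {"dx":0,"dy":0,"dz":0,"turn":1.2},
  {"dx":0,"dy":0,"dz":0,"turn":1.8},
  {"dx":0,"dy":0,"dz":0,"turn":2.4},
  {"dx":0,"dy":0,"dz":0,"turn":3},
  {"dx":0,"dy":0,"dz":0,"turn":3.6},
  {"dx":0,"dy":0,"dz":0,"turn":4.2},
  {"dx":0,"dy":0,"dz":0,"turn":4.7},
  {"dx":0,"dy":0,"dz":0,"turn":5.1},
  {"dx":0,"dy":0,"dz":0,"turn":5.3},
])

```text
time_s: 11.0
eef_pos: [0.5343, 0.1715, 0.113]
ee_rot: [-3.142, -0.002, -0.078]
wrist_force: [-0.8, -1.1, 8.1]
opening: 0.0128
```

Run:
```python
from station import env
s=env.get_state(); print(s['eef_pos'],s['ee_rot'],s['wrist_force'],s['moment'])
```

```text
[0.53429348 0.17152402 0.1129683 ] [-3.14158556e+00 -2.08043861e-03 -7.81187788e-02] [-0.77416663 -1.0834133   8.07259108] [-0.24824952  0.27397424  0.07518871]
```

>>> arm_command([
  {"dx":0,"dy":0,"dz":0,"turn":0.1},
  {"dx":0,"dy":0,"dz":0,"turn":0.2},
  {"dx":0,"dy":0,"dz":0,"turn":0.3},
  {"dx":0,"dy":0,"dz":0,"turn":0.3},
  {"dx":0,"dy":0,"dz":0,"turn":0.3},
  {"dx":0,"dy":0,"dz":0,"turn":0.3},
  {"dx":0,"dy":0,"dz":0,"turn":0.3},
  {"dx":0,"dy":0,"dz":0,"turn":0.3},
  {"dx":0,"dy":0,"dz":0,"turn":0.3},
  {"dx":0,"dy":0,"dz":0,"turn":0.3},
])

```text
time_s: 12.0
eef_pos: [0.5341, 0.1716, 0.1129]
ee_rot: [-3.142, -0.002, -0.118]
wrist_force: [-1.3, -0.9, 8.8]
opening: 0.0131
```

Run:
```python
from station import env
s=env.get_state(); print(s['eef_pos'],s['ee_rot'],s['wrist_force'],s['moment'])
```

```text
[0.53407055 0.17161961 0.11291222] [-3.14150302e+00 -1.51928417e-03 -1.17835346e-01] [-1.28277328 -0.94833895  8.76077154] [-0.17958858  0.38185408  0.13381969]
```

>>> arm_command([
  {"dx":0,"dy":0,"dz":0,"turn":0.1},
  {"dx":0,"dy":0,"dz":0,"turn":0.2},
  {"dx":0,"dy":0,"dz":0,"turn":0.2},
  {"dx":0,"dy":0,"dz":0,"turn":0.2},
  {"dx":0,"dy":0,"dz":0,"turn":0.2},
  {"dx":0,"dy":0,"dz":0,"turn":0.2},
  {"dx":0,"dy":0,"dz":0,"turn":0.2},
  {"dx":0,"dy":0,"dz":0,"turn":0.2},
  {"dx":0,"dy":0,"dz":0,"turn":0.2},
  {"dx":0,"dy":0,"dz":0,"turn":0.2},
])

```text
time_s: 13.0
eef_pos: [0.5337, 0.1717, 0.1129]
ee_rot: [-3.141, -0.001, -0.145]
wrist_force: [-3.5, -0.2, 10.1]
opening: 0.0127
```

Run:
```python
from station import env
s=env.get_state(); print(s['eef_pos'],s['ee_rot'],s['wrist_force'],s['moment'])
```

```text
[0.53370803 0.17174898 0.11294556] [-3.14149140e+00 -7.59641033e-04 -1.45380890e-01] [-3.46954081 -0.1995074  10.10197344] [-0.08507324  0.6655046   0.30842864]
```

>>> arm_command([
  {"dx":0,"dy":0,"dz":0,"turn":0},
  {"dx":0,"dy":0,"dz":0,"turn":0},
  {"dx":0,"dy":0,"dz":0,"turn":0},
  {"dx":0,"dy":0,"dz":0,"turn":0},
  {"dx":0,"dy":0,"dz":0,"turn":0},
  {"dx":0,"dy":0,"dz":-0.5,"turn":0},
  {"dx":0,"dy":0,"dz":-1,"turn":0},
  {"dx":0,"dy":0,"dz":-2,"turn":0},
  {"dx":0,"dy":0,"dz":-3.2,"turn":0},
  {"dx":0,"dy":0,"dz":-3.6,"turn":0},
], hand=120)

```text
time_s: 14.0
eef_pos: [0.5346, 0.1718, 0.2057]
ee_rot: [-3.14, -0.005, -0.146]
wrist_force: [-0.3, -0.1, -0.4]
opening: 0.0465
```

```bash
python3 shot.py w5;python3 - <<'E'
from h import *
from station import env
im=env.snapshot('scene');cv2.imwrite('pics/s5c.png',cv2.resize(im[120:220,220:340],None,fx=5,fy=5,interpolation=cv2.INTER_CUBIC))
E
```

```text
14.25 [0.5331611  0.17154059 0.20094579] [ 3.14098383e+00  2.28469829e-03 -1.46196661e-01] [-0.67537017 -0.81400261 -0.33537548] 0.006847719543699236
```

View pics/w5.png

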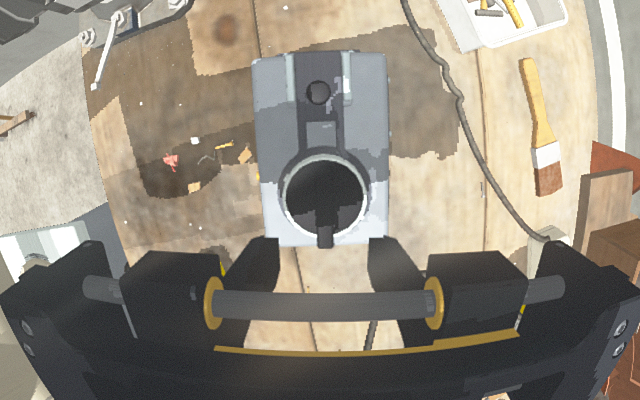

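View pics/s5c.png

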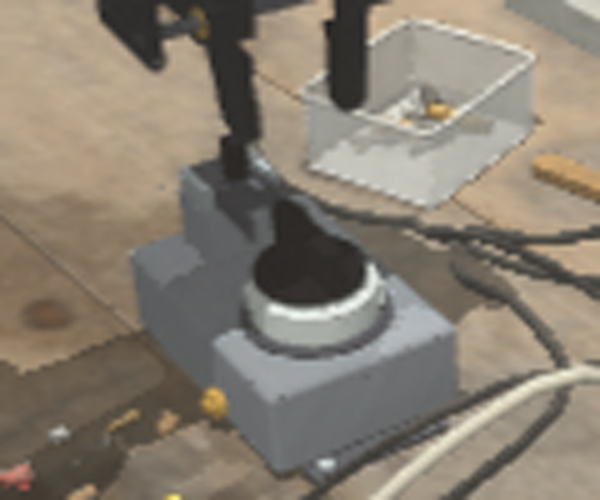

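Run:
```python
import cv2
im=cv2.imread('pics/w5.png')[50:260,250:400]
cv2.imwrite('pics/w5c.png',cv2.convertScaleAbs(cv2.resize(im,None,fx=4,fy=4,interpolation=cv2.INTER_CUBIC)[:600+240],alpha=2)[0:840:1][:, :][:600]); cv2.imwrite('pics/w5d.png',cv2.convertScaleAbs(cv2.resize(im[80:],None,fx=4,fy=4,interpolation=cv2.INTER_CUBIC),alpha=2.5))
```

```text
(no output)
```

View pics/w5c.png

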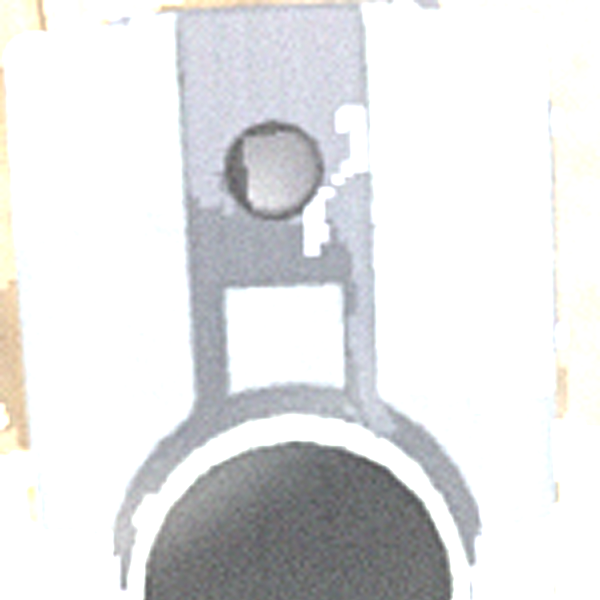

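View pics/w5d.png

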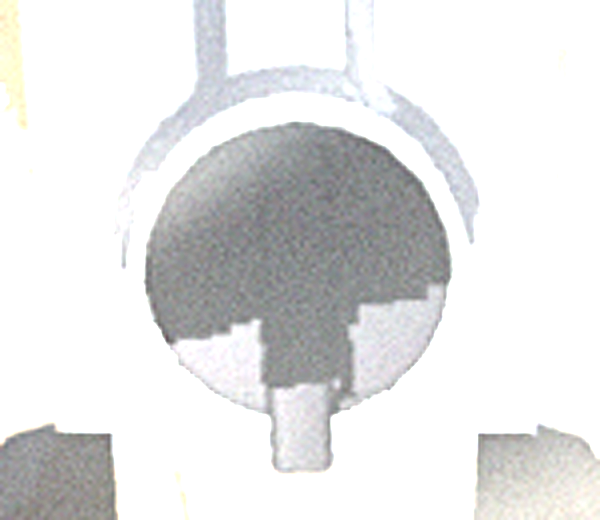

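Run:
```python
from h import *
from station import env
import pickle
s=pickle.load(open('pics/w5.pkl','rb'))
W=lambda x,y,z: onplane('wrist',(250+(x+.5)/4-.5,50+(y+.5)/4-.5),z,s)
k=W(273,170,.132); print('knob',k)
P=[W(x,y,z) for x,y,z in[(146,600,.091),(451,600,.091),(298,442,.085),(190,690,.091),(420,690,.091),(200,497,.088),(400,497,.088)]]
p=np.array(P)[:,:2];A=np.c_[2*p,np.ones(len(p))];q=np.linalg.lstsq(A,(p**2).sum(1),rcond=None)[0];c=q[:2];print('disc',c,2*math.sqrt(q[2]+c@c))
for z in(.117,):
    e=(W(272,780,z)+W(330,780,z))/2; print('wing end',e,math.degrees(math.atan2(*(c-e[:2])[::-1])), np.linalg.norm(e[:2]-c), np.linalg.norm(W(272,770,z)-W(330,770,z)))
# bolt edges at z~.1
for a,b in [((185,100),(197,380)),((365,100),(375,380))]:
    A,B=W(*a,.1),W(*b,.1); print(math.degrees(math.atan2(*(A-B)[[1,0]])))
print('neck->knob',math.degrees(math.atan2(*(k[:2]-c)[::-1])),np.linalg.norm(k[:2]-c))
st=env.get_state(); print(st['time_s'],st['eef_pos'],st['ee_rot'],tool(st,k))
```

```text
knob [0.54228993 0.2556281  0.132     ]
disc [0.53475252 0.17231257] 0.0608307543402039
wing end [0.5307755  0.14551654 0.117     ] 81.55787030744159 0.027089554713608233 0.01094295207494832
83.61341941625705
84.00985823158683
neck->knob 84.83062931171327 0.08365578282573302
14.35 [0.53330119 0.17155973 0.20098381] [ 3.14103058e+00  2.29340455e-03 -1.46228231e-01] [-0.12793537 -3.38078639  2.75775335]
```

Run:
```python
from h import *
from station import env
st=env.get_state(); print(tool(st,[.5429,.2587,.129]))
```

```text
[-0.12142163 -3.50597415  2.87766838]
```

>>> arm_command([
  {"dx":-0.12,"dy":-1.5,"dz":0,"turn":-0.3},
  {"dx":-0.12,"dy":-3.0,"dz":0,"turn":-0.3},
  {"dx":-0.12,"dy":-3.5,"dz":0,"turn":-0.3},
  {"dx":-0.12,"dy":-3.5,"dz":0,"turn":-0.3},
  {"dx":-0.12,"dy":-3.5,"dz":0.5,"turn":-0.3},
  {"dx":-0.12,"dy":-3.5,"dz":1.2,"turn":-0.3},
  {"dx":-0.12,"dy":-3.5,"dz":1.8,"turn":-0.3},
  {"dx":-0.12,"dy":-3.5,"dz":2.3,"turn":-0.3},
  {"dx":-0.12,"dy":-3.5,"dz":2.7,"turn":-0.3},
  {"dx":-0.12,"dy":-3.5,"dz":2.85,"turn":-0.3},
])

```text
time_s: 15.35
eef_pos: [0.5432, 0.2579, 0.1298]
ee_rot: [3.141, 0.002, -0.105]
wrist_force: [0.7, 0.3, 0.8]
opening: 0.0468
```

```bash
python3 shot.py w6
```

```text
15.55 [0.543707   0.25862922 0.13147049] [-3.14129221e+00 -8.62599865e-04 -1.04296551e-01] [0.6267856  0.84423529 0.44314104] 0.0054778593016101855
```

View pics/w6.png

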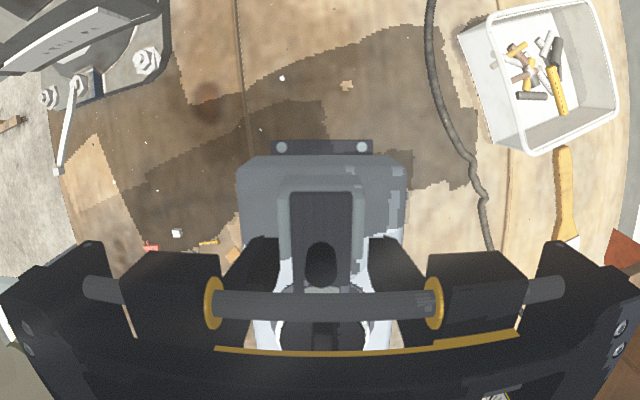

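The knob stands centred between the open fingers at (321,262), so I'll close on it.

>>> arm_command([
  {"dx":0,"dy":0,"dz":0.05,"turn":0},
  {"dx":0,"dy":0,"dz":0.05,"turn":0},
  {"dx":0,"dy":0,"dz":0.05,"turn":0},
  {"dx":0,"dy":0,"dz":0.05,"turn":0},
  {"dx":0,"dy":0,"dz":0.05,"turn":0},
  {"dx":0,"dy":0,"dz":0.05,"turn":0},
  {"dx":0,"dy":0,"dz":0.05,"turn":0},
  {"dx":0,"dy":0,"dz":0.05,"turn":0},
  {"dx":0,"dy":0,"dz":0.05,"turn":0},
  {"dx":0,"dy":0,"dz":0.05,"turn":0},
], hand=255, grip_force=25)

```text
time_s: 16.6
eef_pos: [0.5425, 0.2588, 0.1297]
ee_rot: [3.141, 0.002, -0.104]
wrist_force: [-5.3, -0.6, 2.7]
opening: 0.0149
```

>>> arm_command([
  {"dx":-0.03,"dy":0.1,"dz":0,"turn":0},
  {"dx":-0.03,"dy":0.2,"dz":0,"turn":0},
  {"dx":-0.03,"dy":0.35,"dz":0,"turn":0},
  {"dx":-0.03,"dy":0.5,"dz":0,"turn":0},
  {"dx":-0.03,"dy":0.65,"dz":0,"turn":0},
  {"dx":-0.03,"dy":0.8,"dz":0,"turn":0},
  {"dx":-0.03,"dy":0.9,"dz":0,"turn":0},
  {"dx":-0.03,"dy":1.0,"dz":0,"turn":0},
  {"dx":-0.03,"dy":1.05,"dz":0,"turn":0},
  {"dx":-0.03,"dy":1.05,"dz":0,"turn":0},
])

```text
time_s: 17.6
eef_pos: [0.5402, 0.2367, 0.1299]
ee_rot: [-3.132, -0.001, -0.104]
wrist_force: [0.4, 28.8, -2.0]
opening: 0.0151
```

Run:
```python
from h import *
from station import env
s=env.get_state();print(s['eef_pos'],s['ee_rot'],s['wrist_force'],s['moment'])
im=env.snapshot('scene');cv2.imwrite('pics/s7c.png',cv2.convertScaleAbs(cv2.resize(im[120:220,220:340],None,fx=6,fy=6,interpolation=cv2.INTER_CUBIC),alpha=2))
im=env.snapshot('wrist');cv2.imwrite('pics/w7c.png',cv2.convertScaleAbs(cv2.resize(im[150:350,220:420],None,fx=3,fy=3,interpolation=cv2.INTER_CUBIC),alpha=2))
```

```text
[0.54017493 0.23673996 0.12991217] [-3.13222555e+00 -1.43902119e-03 -1.03721293e-01] [ 0.38910662 28.79115586 -1.99550332] [ 4.2824589   0.22671272 -0.03076987]
```

View pics/s7c.png

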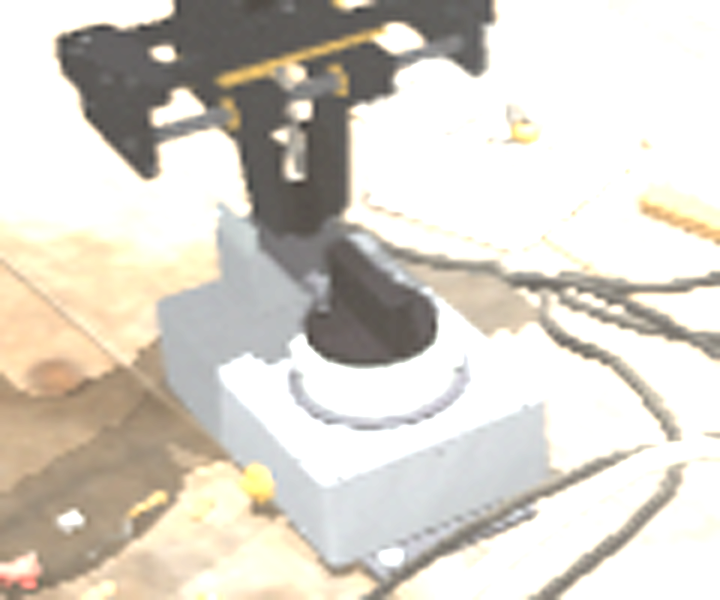

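View pics/w7c.png

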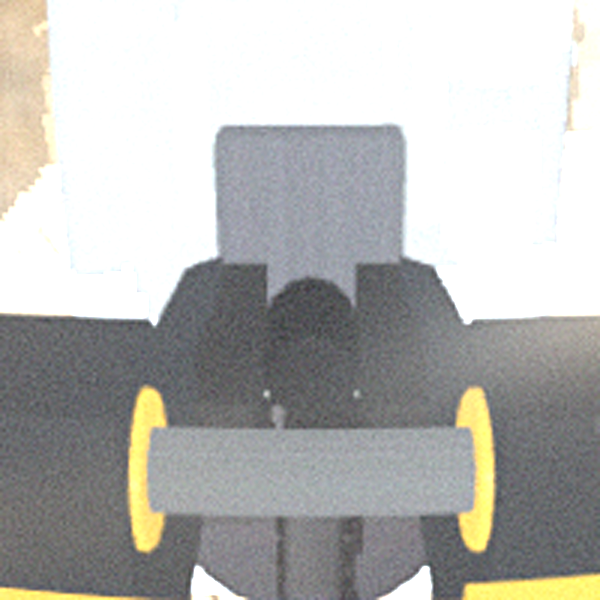

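>>> arm_command([
  {"dx":0,"dy":-0.1,"dz":0,"turn":0},
  {"dx":0,"dy":-0.15,"dz":0,"turn":0},
  {"dx":0,"dy":-0.15,"dz":0,"turn":0},
  {"dx":0,"dy":-0.15,"dz":0,"turn":0},
  {"dx":0,"dy":-0.15,"dz":0,"turn":0},
  {"dx":0,"dy":-0.15,"dz":-0.5,"turn":0},
  {"dx":0,"dy":-0.15,"dz":-1,"turn":0},
  {"dx":0,"dy":-0.15,"dz":-2,"turn":0},
  {"dx":0,"dy":-0.15,"dz":-3,"turn":0},
  {"dx":0,"dy":1.5,"dz":-3.5,"turn":0},
], hand=120)

```text
time_s: 18.7
eef_pos: [0.5367, 0.1976, 0.2206]
ee_rot: [-3.139, -0.005, -0.1]
wrist_force: [0.3, -0.6, 0.1]
opening: 0.0464
```

```bash
python3 shot.py w8;python3 - <<'E'
import cv2
from station import env
im=cv2.imread('pics/w8.png')
cv2.imwrite('pics/w8c.png',cv2.convertScaleAbs(cv2.resize(im[50:250,220:420],None,fx=3,fy=3,interpolation=cv2.INTER_CUBIC),alpha=2))
im=env.snapshot('scene');cv2.imwrite('pics/s8c.png',cv2.convertScaleAbs(cv2.resize(im[120:220,220:340],None,fx=6,fy=6,interpolation=cv2.INTER_CUBIC),alpha=2))
E
```

```text
18.95 [0.53608064 0.19547019 0.21777391] [-3.14118542e+00 -5.65510614e-04 -1.04795567e-01] [ 0.94143016  0.64599284 -0.56747959] 0.0184718531286234
```

View pics/w8c.png

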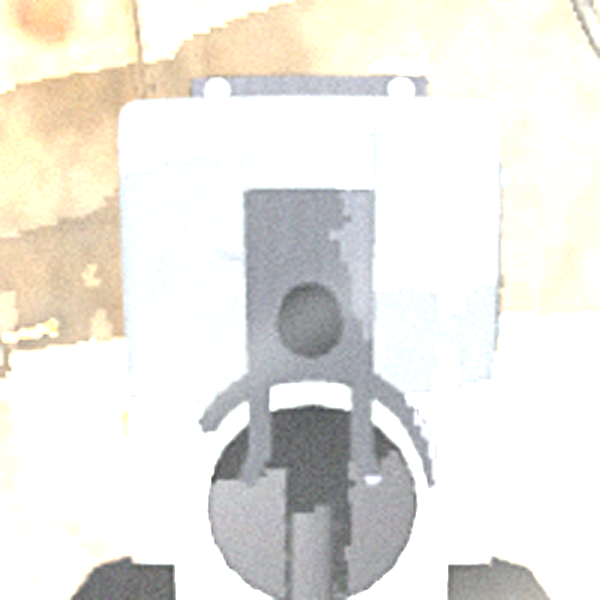

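View pics/s8c.png

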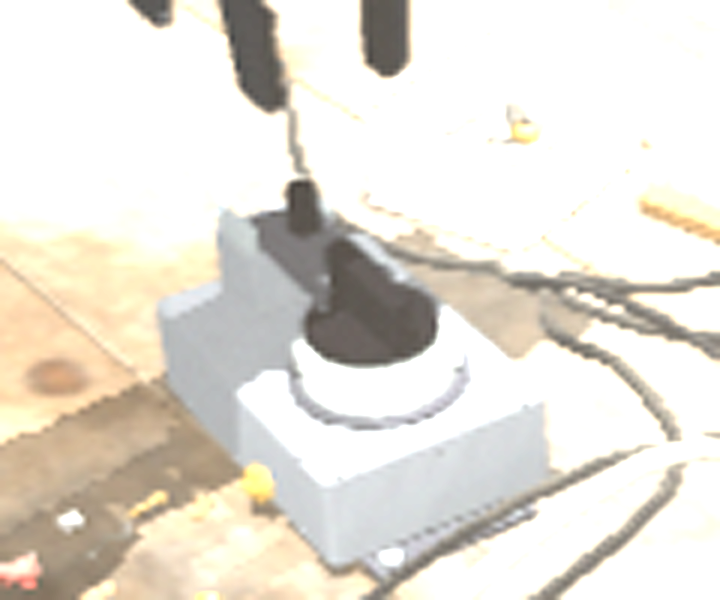

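Run:
```python
from h import *
import pickle
s=pickle.load(open('pics/w8.pkl','rb'));s5=pickle.load(open('pics/w5.pkl','rb'))
W=lambda x,y,z: onplane('wrist',(220+(x+.5)/3-.5,50+(y+.5)/3-.5),z,s)
V=lambda x,y,z: onplane('wrist',(250+(x+.5)/4-.5,50+(y+.5)/4-.5),z,s5)
u=np.array([math.cos(math.radians(84)),math.sin(math.radians(84)),0]); N=np.array([.5337,.1712,0])
d=lambda p: round(float((p-N)@u)*1000,1)
print('now knob',d(W(310,318,.132)),'tips',d(W(248,478,.1)),d(W(375,478,.1)),'bolt rear end',d(W(310,190,.104)),'disc near',d(W(312,406,.085)),'L/R',W(209,500,.091),W(415,500,.091))
print('then knob',d(V(273,170,.132)),'rear',d(V(273,8,.104)),'disc near',d(V(298,442,.085)))
t=lambda x,y,z:onplane('top',(180+(x+.5)/4-.5,155+(y+.5)/4-.5),z)
print('top start tips',d(t(188,128,.1)),d(t(181,185,.1)),'knob',d(t(93,138,.132)),'rear',d(t(47,145,.104)))
from station import env
im=env.snapshot('top'); cv2.imwrite('pics/t8.png',cv2.resize(im[155:235,180:290],None,fx=6,fy=6,interpolation=cv2.INTER_CUBIC))
```

```text
now knob 65.5 tips 15.6 15.5 bolt rear end 95.0 disc near 32.6 L/R [0.50495471 0.17996463 0.091     ] [0.56517301 0.17359291 0.091     ]
then knob 84.8 rear 116.4 disc near 33.1
top start tips 38.5 38.2 knob 84.8 rear 118.0
```

View pics/t8.png

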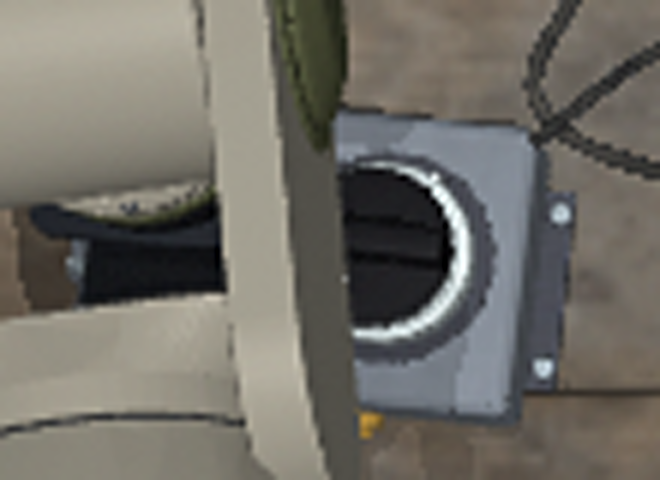

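Fork tips now measure about 15.6 mm from the axis (16 is home) and the push met a hard 29 N. But the hand itself only moved 22 mm, so I'll grip the knob again and push once more to make sure.

Run:
```python
from h import *
from station import env
st=env.get_state(); print(st['time_s'],tool(st,[.5402,.2365,.130]))
```

```text
19.1 [ 0.00452393 -1.63077734  3.47593964]
```

>>> arm_command([
  {"dx":0,"dy":-1,"dz":0,"turn":0},
  {"dx":0,"dy":-1.6,"dz":0,"turn":0},
  {"dx":0,"dy":-1.65,"dz":0,"turn":0},
  {"dx":0,"dy":-1.65,"dz":0.8,"turn":0},
  {"dx":0,"dy":-1.65,"dz":1.6,"turn":0},
  {"dx":0,"dy":-1.65,"dz":2.4,"turn":0},
  {"dx":0,"dy":-1.65,"dz":3,"turn":0},
  {"dx":0,"dy":-1.65,"dz":3.3,"turn":0},
  {"dx":0,"dy":-1.65,"dz":3.45,"turn":0},
  {"dx":0,"dy":-1.65,"dz":3.45,"turn":0},
])

```text
time_s: 20.1
eef_pos: [0.5405, 0.2363, 0.131]
ee_rot: [3.142, 0.0, -0.104]
wrist_force: [0.9, 0.4, 0.6]
opening: 0.0469
```

>>> arm_command([
  {"dx":0,"dy":0,"dz":0,"turn":0},
  {"dx":0,"dy":0,"dz":0,"turn":0},
  {"dx":0,"dy":0,"dz":0,"turn":0},
  {"dx":0,"dy":0,"dz":0,"turn":0},
  {"dx":0,"dy":0,"dz":0,"turn":0},
  {"dx":0,"dy":0,"dz":0,"turn":0},
  {"dx":0,"dy":0,"dz":0,"turn":0},
  {"dx":0,"dy":0.04,"dz":0,"turn":0},
  {"dx":0,"dy":0.08,"dz":0,"turn":0},
  {"dx":0,"dy":0.08,"dz":0,"turn":0},
], hand=255, grip_force=25)

```text
time_s: 21.1
eef_pos: [0.5401, 0.2361, 0.1313]
ee_rot: [-3.138, -0.001, -0.104]
wrist_force: [-1.6, 10.4, 3.7]
opening: 0.0152
```

Ordering 2 mm more raised 10 N with almost no motion, so the bolt is on its stop. I'll let go and back off straight up.

>>> arm_command([
  {"dx":0,"dy":0,"dz":0,"turn":0},
  {"dx":0,"dy":0,"dz":0,"turn":0},
  {"dx":0,"dy":0,"dz":0,"turn":0},
  {"dx":0,"dy":0,"dz":0,"turn":0},
  {"dx":0,"dy":0,"dz":0,"turn":0},
  {"dx":0,"dy":0,"dz":-0.5,"turn":0},
  {"dx":0,"dy":0,"dz":-1,"turn":0},
  {"dx":0,"dy":0,"dz":-2,"turn":0},
  {"dx":0,"dy":0,"dz":-3,"turn":0},
  {"dx":0,"dy":1.5,"dz":-3.5,"turn":0},
], hand=120)

```text
time_s: 22.1
eef_pos: [0.5369, 0.1991, 0.2219]
ee_rot: [-3.14, -0.005, -0.1]
wrist_force: [0.5, -1.7, 0.3]
opening: 0.047
```

```bash
python3 shot.py w9;python3 - <<'E'
import cv2
im=cv2.imread('pics/w9.png')
cv2.imwrite('pics/w9c.png',cv2.convertScaleAbs(cv2.resize(im[50:250,220:420],None,fx=3,fy=3,interpolation=cv2.INTER_CUBIC),alpha=2))
from station import env
cv2.imwrite('pics/s9.png',env.snapshot('scene'))
E
```

```text
22.35 [0.53622814 0.19730162 0.2188875 ] [-3.14121628e+00 -3.36419713e-04 -1.04666180e-01] [-0.05878414  1.45012677 -0.29282937] 0.0164754589646557
```

View pics/w9c.png

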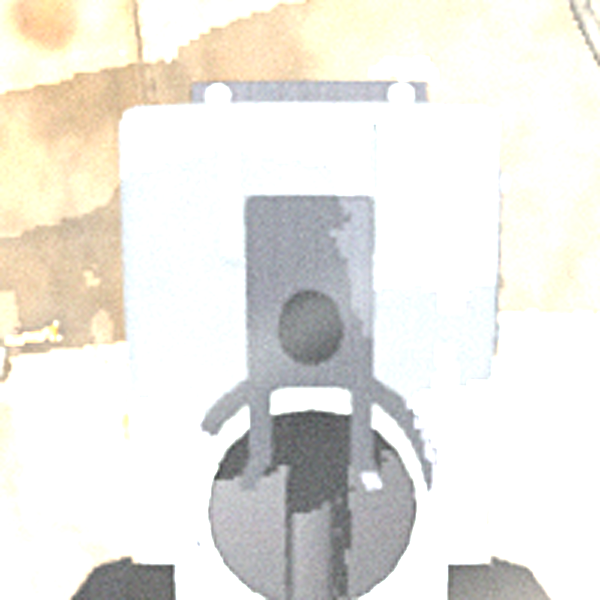

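View pics/s9.png

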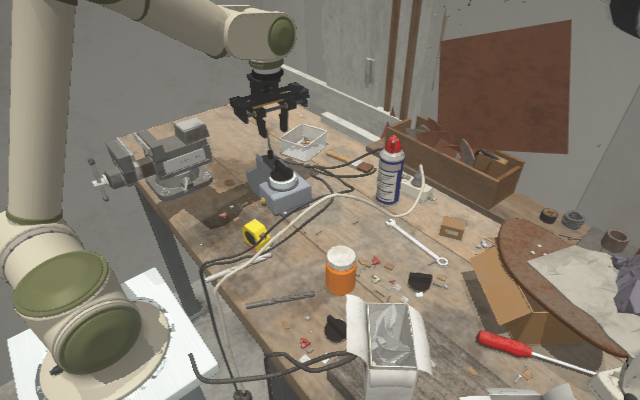

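The last pictures show the fork over the wing at (310,480 in the crop), the knob at (310,327), and the cap seated in the neck. In the scene view the jar (340,270), tape (256,233) and spanner (418,242) are where they started, and the gripper is clear of everything. I'm handing in.

Run:
```python
from station import env
print(env.job_done())
```

```text
the job is handed in; nothing more can be done
None
```

I put the 64 mm cap into the slots, pushed it down against the spring seal and twisted it clockwise to its stop. Then I slid the lock bolt home over the wing, let go and handed in at about 22 s of the 58 s allowed. No verdict was reported.

- **Cap:** It dropped into the slots without touching the rim. Fully pushed in, its origin was about 66 mm above the bench and the spring force was about 9 N. It turned about 60° to a firm stop, where the torque rose to 0.3 N m. I measured the wing about 2° from the tank's x axis. The height after letting go is inferred from that, as the camera was not precise enough to measure it.
- **Bolt:** After the push, the fork tips measured about 15.6 mm from the neck's axis (16 mm is home). A second push met resistance straight away: 10 N for about 2 mm ordered, with almost no movement.
- **Disagreement:** My hand moved the bolt only about 22 mm, not 26. The start images put the knob at about 85 mm and the fork tips at 38 mm from the neck's axis, against 90 and 42 mm given. So either the bolt started about 4 mm in, or the measurements are off by that much.
- **Bystanders:** In the last scene picture the jar, tape measure and spanner look unmoved. I checked this by eye only.

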